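# Stack up a stand base on the assembly jig

### The job

Build up the stand base on the pin of the assembly jig, one part at a time from the bottom up: first the round foot (hub upwards), then the black spacer ring, then the crossbar, and last the cap, closed end up, over the tip of the pin. Each part must lie flat on the one below, and at the end all four stand there released. Leave the parts bin, the small jar and the brass plug where they are.

Things in the scene. Friction and masses are not known exactly. Their poses are not given: they have to be found in the camera images.
- jig_seat (a point): Assembly jig, fixed to the bench, different place and yaw at each start: a square aluminium plate 120 x 120 x 10 mm (top 10 mm above the bench) with one upright steel pin at its centre. This point is on the plate's top face on the pin's axis, z up, x and y along the plate's sides. The pin is 12 mm in diameter, rises 68 mm above this point, and tapers to 6 mm over its last 8 mm.
- foot_mid (a point): Round foot, loose, goes on first: dark steel disc 110 mm in diameter and 8 mm thick with a bright steel hub on top, 44 mm in diameter, 28 mm total height (hub 20 mm above the disc). A 24 mm hole goes right through. About 0.45 kg. Grip it by the hub. This point is on its axis 14 mm above its underside; z up, it starts lying flat, hub up.
- spacer_mid (a point): Spacer ring, loose, goes on second: plain black plastic ring, 50 mm outside diameter, 24 mm hole through, 16 mm high, about 40 g. This point is on its axis, half-way up (8 mm above its underside); z up. On the jig it rests on the foot's hub, its underside 28 mm above the jig plate.
- crossbar_mid (a point): Crossbar, loose, goes on third: flat aluminium bar 120 mm long (its x axis) x 36 mm wide (its y axis) x 16 mm high, with a 24 mm hole right through its middle, about 0.16 kg. This point is at its centre, on the hole's axis, 8 mm above its underside; z up. On the jig it rests on the spacer ring, its underside 44 mm above the jig plate; which way it then points does not matter.
- cap_mid (a point): Cap, loose, goes on last: grey plastic cylinder 40 mm in diameter, 34 mm high, closed on top with a bevelled edge, with a 24 mm blind hole 18 mm deep in its underside. About 50 g. This point is on its axis, half-way up (17 mm above its underside); z up, it starts standing closed end up. On the jig it rests on the crossbar, its underside 60 mm above the jig plate, and the pin's last 8 mm reach into it.
- bin: Parts bin, a bystander to leave alone: grey open plastic box 100 mm (its x) x 75 mm (its y) x 45 mm high with small fittings in it. Its origin is the centre of its underside.
- jar: Small round jar with a black lid, a bystander to leave alone: 34 mm in diameter, 42 mm high. Its origin is the centre of its underside.
- plug: Small stepped brass plug, a bystander to leave alone: 28 mm in diameter at the foot, 20 mm above, 32 mm high. Its origin is the centre of its underside.
Mind the look-alikes: they are no part of the job. What is meant by the part that bears crossbar_mid is not turquoise, and is the smaller of those in its own colour.

How it is judged:
By the outcome, as a careful person would: the job done as asked, in the order asked, and still so for the second after the job is handed in, with the robot touching nothing.
It also fails if it takes over 120 s, if anything falls off the work surface, if the arm or the gripper's body presses on something with over 40 N, if the wrist force passes 120 N, or if a joint passes its speed limit or range.

### The arm

A 6-joint arm with a two-finger parallel gripper is mounted at the origin on the work surface. World frame = base frame: x ahead of the robot, y to its left, z up, the work surface at z = 0. Lengths are in mm, angles in rad, forces in N, time in s.
With the tool pointing down it reaches from about 300 to 775 mm from the base axis. Payload 14.6 kg.
Tool frame: the origin (TCP) lies between the finger pads; the fingertips stand 22 mm ahead of it and the grasp point (between the pads) lies 3 mm ahead of it (finger_overhang is the distance from the TCP to the fingertips, in mm); z points along the fingers, y is the direction in which the jaws open and shut (so a half turn about z gives the same grasp; the last joint's range is limited). The gripper opens to 94 mm and grips with 3 to 60 N. Pads are 16 mm wide; open, the fingers measure 119 mm over their backs; the gripper's body (75 mm by 177 mm) begins 78 mm behind the grasp point.
Start: joints at [-1.34, 0.3, 1.521, -0, 1.321, -0.067], TCP at [161.373, -525.783, 227.446] pointing down, gripper open.
Joint ranges: [-3.03, 3.03], [-0.79, 2.21], [0.23, 2.52], [-1.04, 4.18], [0, 3.07], [-2.55, 2.55]. Speed limits (rad/s): [2.22, 2.22, 2.57, 3.14, 3.14, 3.14].

### API

Orientations are given as [roll, pitch, yaw] about the fixed x, y, z axes, in that order (R = Rz(yaw) Ry(pitch) Rx(roll)).
In Python, from cell import * gives the robot as it stands.
- The arm moves only by the tool jog_arm, never from a script. Its argument "increments" is a list of rows, each a list of 7 numbers: the shift along the tool's x, y, z in cm, then the turn, a rotation vector about the tool's x, y, z in degrees, then the finger opening in cm, from 0 to 9.4. In form: [[x, y, z, wx, wy, wz, grip], ...]. A call has 1 to 20 rows; each row shifts and turns the commanded pose from where the row before left it, along the tool's axes as they then stand; what a row does not reach is not made up. A row lasts 1/8 s, in which the tool goes at most 62.5 mm and 10.7 degrees, less where a joint would pass 70% of its speed; a pose out of reach is approached as far as the arm can. A call is refused whole if a number of a shift passes 6.25 or a number of a turn 10.7, either way. A call with a gripper value outside its range is refused whole. The fingers move at their own pace and stop on an object; "squeeze" is the grip in N (left out, the last holds). Time passes only in rows, so rows that do not move let the fingers close. It gives the time, the measured TCP pose, the force and the opening at its end, in the units of the state.
- read_state(): the state, without advancing time (a new reading comes with each control period).
- camera(name): name is "scene" or "top"; returns a dict with "image" (400x640x3 uint8, red, green, blue), "K" (3x3 intrinsics, pixels), "k1" (the pictures are not rectified: a ray, as slopes to the right and down, at radius r is drawn at 1 + k1 r^2 times it, then the intrinsics apply), "rvec" (rotation vector, rad) and "tvec" (3), from world to camera coordinates, as OpenCV has them. Camera axes: x right, y down, z forward; pixel columns grow to the right and rows downward; lengths in mm; the calibration is good to about 2 mm. A picture is of the moment at which its call begins. There is no depth.
- sign_off(): hands the job in, once; it reports no verdict.
Trained networks look in a picture, given as the dict that the camera call returned (one of the last four; its "shot" number tells which), for a name from the list of things; names that differ only in an ending like _2 or _b are one class to them, and where a whole thing is asked for, a point or a joint stands for the part that bears it (a point fixed in the world has none). Each returns a list of dicts, best first, with "conf" (0 to 1); they miss things now and then, are a little off and sometimes report something else, mostly with a low value. They report only what shows in the picture. A call takes as long as a camera call. They do not tell look-alikes from the thing itself.
- recognise(picture, name): "centre" ([x, y, z] in mm, in the coordinates of the camera as it stood for that picture, good to about 4 mm: the middle of the surface that is visible of it).
- regions_of(picture, name): "mask" (400x640 bool, what is visible of it).
The state is a dict: "clock": time; "joints": joint angles; "qd": joint speeds; "effort": joint torques, N m; "eef_pos": TCP position; "eef_rot": TCP orientation; "wrist_force": force on the tool from outside, world axes, zero at the start; "moment": the same for the moment, N m; "finger_gap": finger opening in mm.
Only numpy, scipy, OpenCV 4.12 (cv2) and the standard library are available. Lean on these libraries where they do the work, as an engineer would, in place of code of your own. Each camera call takes 0.05 s, during which the arm holds its last target.

## Working session

There is one attempt and no reset: what is moved stays moved. The work goes in short steps, Python scripts to look and compute and a tool call to move; the robot and the scene stay as the last step left them, time stands still between calls to the robot, and variables do not carry over. Pictures are saved under pics/ and viewed, and the job is handed in when it is done.

Besides the shell and the picture viewer there is one more tool, called after ">>>" as name([rows], argument=value, ...), one row to a line, values as JSON. jog_arm: Moves the arm, as the interface text tells. Its arguments: {"type":"object","properties":{"increments":{"type":"array"},"squeeze":{"type":"number"}},"required":["increments"]}

```bash
mkdir -p pics; ls
cat > h.py <<'E'
from cell import *
import numpy as np, cv2
def save(n,img,crop=None,s=1):
    if crop: x0,y0,x1,y1=crop; img=img[y0:y1,x0:x1]
    img=cv2.resize(img,None,fx=s,fy=s,interpolation=cv2.INTER_CUBIC)
    cv2.imwrite('pics/'+n,img[:,:,::-1])
def dist(c): return np.array([c['k1'],0,0,0,0],float)
def px2w(c,uv,z):
    R=cv2.Rodrigues(np.array(c['rvec'],float))[0];t=np.array(c['tvec'],float)
    K=np.array(c['K'],float)
    p=cv2.undistortPoints(np.array(uv,float).reshape(-1,1,2),K,dist(c)).reshape(-1,2)
    o=-R.T@t; out=[]
    for a in p:
        d=R.T@np.array([a[0],a[1],1.]); s=(z-o[2])/d[2]; out.append(o+s*d)
    return np.array(out)
def w2px(c,P):
    return cv2.projectPoints(np.array(P,float).reshape(-1,1,3),np.array(c['rvec'],float),np.array(c['tvec'],float),np.array(c['K'],float),dist(c))[0].reshape(-1,2)
def c2w(c,p):
    R=cv2.Rodrigues(np.array(c['rvec'],float))[0]
    return R.T@(np.array(p,float)-np.array(c['tvec'],float))
E
python3 - <<'E'
from h import *
np.set_printoptions(precision=1,suppress=True)
print(read_state())
for n in ['scene','top']:
    c=camera(n); save(n+'0.png',c['image'],s=1.25)
    R=cv2.Rodrigues(np.array(c['rvec'],float))[0];print(n,-R.T@np.array(c['tvec']),R,c['K'],c['k1'])
    for k in ['jig_seat','foot_mid','spacer_mid','crossbar_mid','cap_mid','bin','jar','plug']:
        for d in recognise(c,k):
            w=c2w(c,d['centre']); print(n,k,round(d['conf'],2),w,w2px(c,w)[0])
E
```

```text
pics
{'clock': 0.0, 'joints': array([-1.3,  0.3,  1.5,  0. ,  1.3, -0.1]), 'qd': array([-0.,  0., -0., -0., -0.,  0.]), 'effort': array([ -0. , -53.2, -35.3,   0.1,   0. ,  -0. ]), 'eef_pos': array([ 161.3, -525.6,  226.9]), 'eef_rot': array([-3.1, -0. ,  0.3]), 'wrist_force': array([ 0.1, -0.1,  0.9]), 'moment': array([-0., -0., -0.]), 'finger_gap': 93.86908773478396}
scene [1209.4  288.1  604.3] [[-0.4  0.9 -0. ]
 [ 0.6  0.2 -0.8]
 [-0.7 -0.3 -0.6]] [[425.1   0.  319.2]
 [  0.  425.1 200.1]
 [  0.    0.    1. ]] 0.02330413538426383
scene jig_seat 0.73 [ 657.2 -211.6    6.6] [203.8 220.4]
scene foot_mid 0.39 [ 655.7 -209.2    6.1] [205.2 220.4]
scene spacer_mid 0.63 [ 372.7 -236.4    8.2] [257.9 153.5]
scene crossbar_mid 0.9 [823.1 -43.   15.3] [229.2 297.6]
scene crossbar_mid 0.81 [472.   11.3  13. ] [331.  193.9]
scene crossbar_mid 0.74 [266.7 244.1  24.2] [448.6 165.8]
scene cap_mid 0.92 [422.9 280.4  24.2] [454.  205.5]
scene jar 0.81 [560.7 109.2  33. ] [359.8 220.9]
scene jar 0.4 [ 372.1 -235.3   11.9] [258.3 152.3]
scene plug 0.66 [ 544.9 -111.3   15.9] [269.1 198.4]
top [383.1   5.7 801.3] [[-0.1 -1.  -0. ]
 [-1.   0.1 -0.2]
 [ 0.2 -0.  -1. ]] [[369.9   0.  325. ]
 [  0.  369.9 199.5]
 [  0.    0.    1. ]] 0.018844774704544303
top jig_seat 0.59 [ 642.4 -209.7    9.5] [404.1 153.9]
top jig_seat 0.29 [598.5 232.8   7.3] [209.4 198.8]
top jig_seat 0.19 [456.9   4.8  17.9] [320.7 248.3]
top foot_mid 0.69 [598.3 234.7   5.9] [208.8 199.2]
top spacer_mid 0.59 [ 364.8 -236.4   15.4] [441.9 276.8]
top crossbar_mid 0.97 [257.1 245.5  23.4] [211.7 367.3]
top crossbar_mid 0.62 [459.4   4.2  16.9] [320.9 247.1]
top crossbar_mid 0.61 [813.7 -45.1  15.7] [321.6  93. ]
top cap_mid 0.57 [408.6 270.8  34.1] [192.6 289.6]
top bin 0.81 [654.2 -22.4  10.4] [321.1 159.6]
top jar 0.48 [546.5 108.1  44.5] [265.7 211. ]
top plug 0.55 [ 362.  -238.8   18. ] [443.7 278. ]
```

View pics/scene0.png

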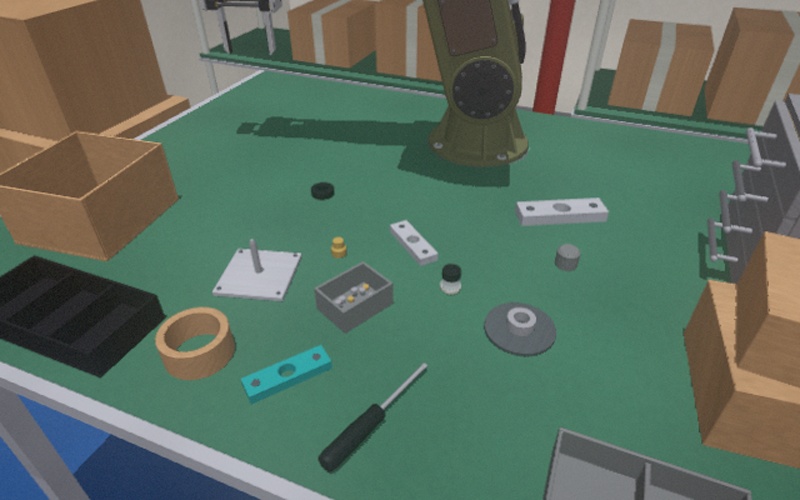

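View pics/top0.png

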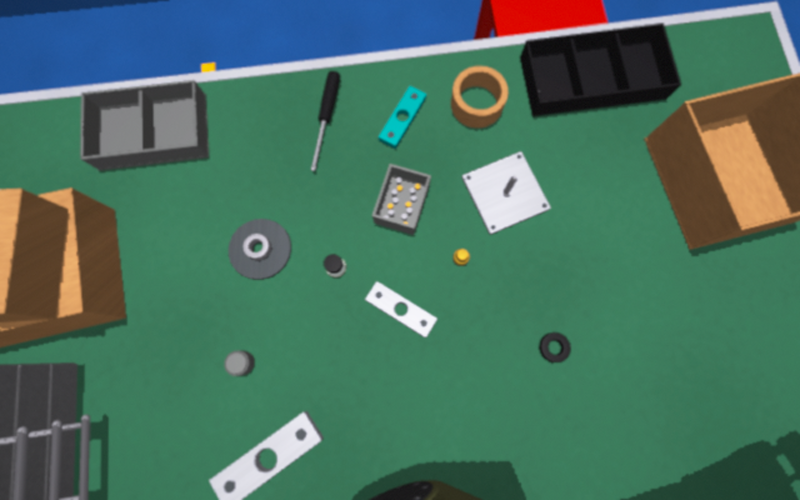

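The top view shows three possible crossbars, given in raw pixels: turquoise at (321,93), small aluminium at (321,247) and large aluminium at (212,367). The one meant isn't turquoise and is the smaller aluminium bar, so it is (321,247). I'll confirm it in a crop and fit poses to the masks.

```bash
cat > fit.py <<'E'
from h import *
from scipy.optimize import minimize
def cyl(parts,n=48):
    a=np.linspace(0,2*np.pi,n,endpoint=False)
    return [np.vstack([np.c_[r*np.cos(a),r*np.sin(a),0*a+z] for z in (z0,z1)]) for r,z0,z1 in parts]
def box(L,W,H): return [np.array([[x,y,z] for x in(-L/2,L/2) for y in(-W/2,W/2) for z in(0,H)],float)]
M={'foot_mid':cyl([(55,0,8),(22,8,28)]),'spacer_mid':cyl([(25,0,16)]),'crossbar_mid':box(120,36,16),
 'cap_mid':cyl([(20,0,30),(17,30,34)]),'jig_seat':box(120,120,10),'jar':cyl([(17,0,42)]),'plug':cyl([(14,0,16),(10,16,32)]),'bin':box(100,75,45)}
S=4
def render(c,parts,p,z0=0):
    x,y,th=p; R=np.array([[np.cos(th),-np.sin(th),0],[np.sin(th),np.cos(th),0],[0,0,1]])
    im=np.zeros((400*S,640*S),np.uint8)
    for P in parts:
        uv=w2px(c,P@R.T+[x,y,z0]); h=cv2.convexHull(((uv+.5)*S*16).astype(np.int32))
        cv2.fillConvexPoly(im,h,255,shift=4)
    return cv2.resize(im,(640,400),interpolation=cv2.INTER_AREA)/255.
def fillm(m,hull=False):
    m=m.astype(np.uint8); cs=cv2.findContours(m,cv2.RETR_EXTERNAL,cv2.CHAIN_APPROX_NONE)[0]
    k=max(cs,key=cv2.contourArea); o=np.zeros_like(m); cv2.drawContours(o,[k],-1,1,-1); return o.astype(float)
def fit(views,name,p0,yaw=False,z0=0):
    def cost(p):
        q=[p[0],p[1],p[2]/57.3*1 if yaw else 0]; s=0
        for c,m in views:
            r=render(c,M[name],q,z0); s+=1-np.minimum(r,m).sum()/np.maximum(r,m).sum()
        return s/len(views)
    best=None
    for t in (np.arange(0,180,22.5) if yaw else [0]):
        d=[6,6,8] if yaw else [6,6]
        x0=[p0[0],p0[1],t][:len(d)]
        sim=np.vstack([x0]+[np.array(x0)+np.eye(len(d))[i]*d[i] for i in range(len(d))])
        r=minimize(cost,x0,method='Nelder-Mead',options=dict(initial_simplex=sim,xatol=.1,fatol=1e-5,maxiter=120))
        if best is None or r.fun<best.fun: best=r
    return best
def near(c,name,p,tol=15,zz=10):
    u=w2px(c,[p[0],p[1],zz])[0]; o=[]
    for d in regions_of(c,name):
        ys,xs=np.nonzero(d['mask'])
        if len(xs) and np.hypot(xs.mean()-u[0],ys.mean()-u[1])<tol: return fillm(d['mask'])
E
python3 - <<'E'
from fit import *
np.set_printoptions(precision=1,suppress=True)
g={'jig_seat':(650,-210),'foot_mid':(598,234),'spacer_mid':(366,-237),'crossbar_mid':(465,8),'cap_mid':(414,275),'jar':(553,109),'plug':(545,-111),'bin':(654,-22)}
cs=[camera('scene'),camera('top')]
ov=[c['image'].copy() for c in cs]
for n,p in g.items():
    ms=[near(c,n,p) for c in cs]; ms=[m if m is not None and m.sum()>40 else None for m in ms]
    V=[(c,m) for c,m in zip(cs,ms) if m is not None]
    if not V: print(n,'none');continue
    yaw=n in('jig_seat','crossbar_mid','bin')
    r=fit(V,n,p,yaw); s=[]
    for v in V:
        q=fit([v],n,p,yaw); s.append(np.r_[q.x,round(q.fun,3)])
    print(n,len(V),r.x,round(r.fun,3),s)
    q=[r.x[0],r.x[1],r.x[2]/57.3 if yaw else 0]
    for c,o in zip(cs,ov):
        e=render(c,M[n],q)>.5; k=cv2.findContours(e.astype(np.uint8),cv2.RETR_EXTERNAL,cv2.CHAIN_APPROX_NONE)[0]; cv2.drawContours(o,k,-1,(255,0,0),1)
save('ovs.png',ov[0],(150,100,500,320),2.2); save('ovt.png',ov[1],(160,90,480,400),1.9)
save('cb.png',cs[1]['image'],(160,60,400,400),1.7)
E
```

```text
jig_seat 2 [ 645.4 -210.8  105.7] 0.048 [array([ 647.3, -210.9,   16.3,    0.1]), array([ 644.2, -210.6,  195.5,    0. ])]
foot_mid 2 [601.5 238. ] 0.063 [array([602.8, 236.9,   0.1]), array([601.1, 238.4,   0. ])]
spacer_mid 1 [ 363.7 -241.5] 0.069 [array([ 363.7, -241.5,    0.1])]
crossbar_mid 2 [462.2   6.   50.9] 0.079 [array([465.3,   6.7,  50.6,   0.1]), array([460.9,   5.8,  50.8,   0. ])]
cap_mid 2 [411.1 279.7] 0.117 [array([413.6, 279. ,   0.1]), array([410.5, 280.5,   0.1])]
jar 1 [554.3 110.1] 0.092 [array([554.3, 110.1,   0.1])]
plug 1 [ 539.4 -110.5] 0.12 [array([ 539.4, -110.5,    0.1])]
bin 2 [651.8 -20.9 154.6] 0.038 [array([652.9, -21.6, -25.2,   0. ]), array([650.9, -20.6, 153.8,   0. ])]
```

View pics/ovt.png

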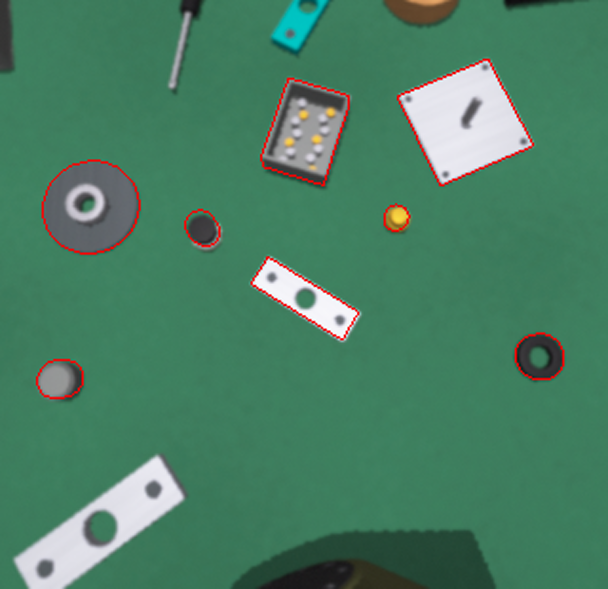

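View pics/ovs.png

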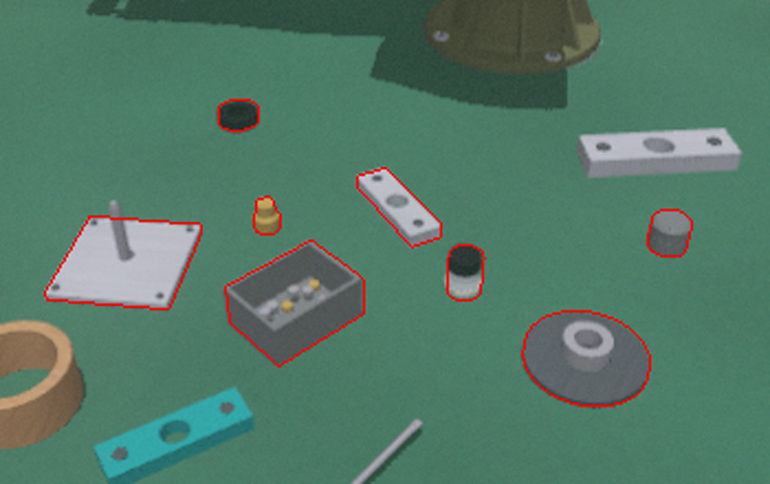

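View pics/cb.png

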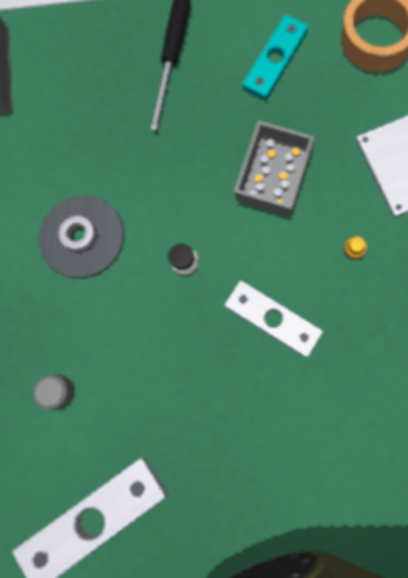

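The overlays match in both views. The small aluminium bar is the crossbar: it fits 120×36 mm at (462,6), yaw 51°. First I'll square the tool to yaw 0 so that tool x = world x, tool y = -world y and tool z = down.

>>> jog_arm([
  [0,0,0,0,0,8.5,9.4],
  [0,0,0,0,0,8.5,9.4],
  [0,0,0,0,0,0,9.4],
], squeeze=30)

```text
clock: 2.17
eef_pos: [161.4, -525.8, 227.4]
eef_rot: [3.142, 0.0, 0.002]
wrist_force: [0.2, -0.5, 0.7]
finger_gap: 94.0
```

```bash
python3 -c "
from h import *
s=read_state();print(s['eef_pos'],s['eef_rot'],s['joints'],s['wrist_force'])"
```

```text
[ 161.3684746  -525.80099583  227.43196054] [3.14158417e+00 1.11464173e-05 2.00653264e-03] [-1.33960924e+00  2.99938562e-01  1.52098219e+00 -1.31932681e-05
  1.32066617e+00  2.29183817e-01] [ 0.17348979 -0.53843851  0.69304632]
```

>>> jog_arm([
  [2.75,-4.77,0,0,0,0,9.4],
  [2.75,-4.77,0,0,0,0,9.4],
  [2.75,-4.77,0,0,0,0,9.4],
  [2.75,-4.77,0,0,0,0,9.4],
  [2.75,-4.77,0,0,0,0,9.4],
  [2.75,-4.77,0,0,0,0,9.4],
  [2.75,-4.77,0,0,0,0,9.4],
  [2.75,-4.77,0,0,0,0,9.4],
  [2.75,-4.77,0,0,0,0,9.4],
  [2.75,-4.77,0,0,0,0,9.4],
  [2.75,-4.77,0,0,0,0,9.4],
  [2.75,-4.77,0,0,0,0,9.4],
  [2.75,-4.77,0,0,0,0,9.4],
  [2.75,-4.77,0,0,0,0,9.4],
  [2.75,-4.77,0,0,0,0,9.4],
  [2.75,-4.77,0,0,0,0,9.4],
  [0,0,5,0,0,0,9.4],
  [0,0,5,0,0,0,9.4],
  [0,0,0,0,0,0,9.4],
])

```text
clock: 4.55
eef_pos: [598.9, 237.4, 124.0]
eef_rot: [3.139, 0.007, 0.004]
wrist_force: [0.7, 0.7, 0.7]
finger_gap: 93.9
```

>>> jog_arm([
  [0,0,2,0,0,0,9.4],
  [0,0,2,0,0,0,9.4],
  [0,0,0,0,0,0,9.4],
  [0,0,0,0,0,0,9.4],
])

```text
clock: 5.05
eef_pos: [600.9, 238.0, 88.2]
eef_rot: [-3.141, -0.001, 0.001]
wrist_force: [-0.0, -0.8, 1.1]
finger_gap: 93.9
```

Run:
```python
from h import *
s=read_state();print(s['eef_pos'],s['eef_rot'])
for n in ['scene','top']:
    c=camera(n); u=w2px(c,[601,238,20])[0].astype(int); save(n+'1.png',c['image'],(u[0]-70,u[1]-70,u[0]+70,u[1]+70),4)
```

```text
[600.8921916  237.9796848   88.20376471] [-3.14125464e+00 -9.37728858e-04  1.23984240e-03]
```

View pics/scene1.png

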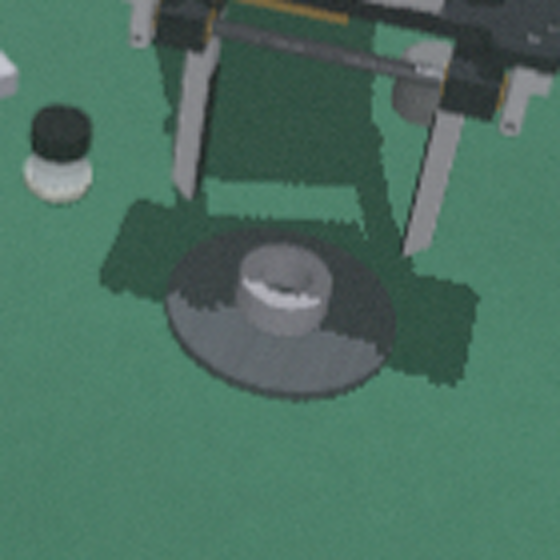

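View pics/top1.png

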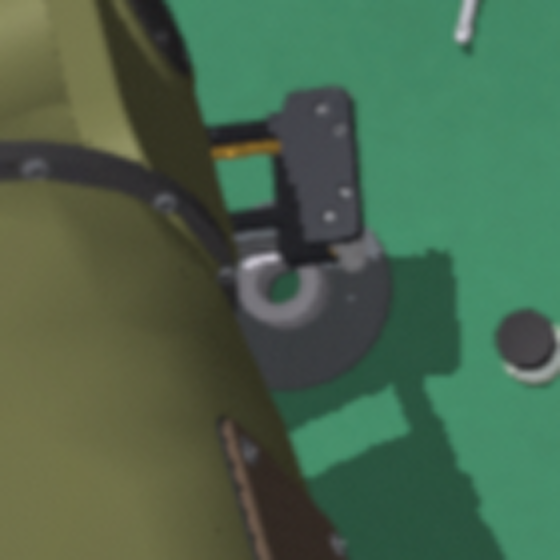

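The open fingers straddle the hub (crop about (285,290)). I'll lower the tool and grip.

>>> jog_arm([
  [0,0,2,0,0,0,9.4],
  [0,0,2,0,0,0,9.4],
  [0,0,1,0,0,0,9.4],
  [0,0,0.5,0,0,0,9.4],
  [0,0,0,0,0,0,9.4],
  [0,0,0,0,0,0,4],
  [0,0,0,0,0,0,4],
  [0,0,0,0,0,0,3.8],
  [0,0,0,0,0,0,3.8],
  [0,0,0,0,0,0,3.8],
  [0,0,0,0,0,0,3.8],
], squeeze=45)

```text
clock: 6.52
eef_pos: [600.5, 237.9, 32.5]
eef_rot: [3.142, 0.0, 0.001]
wrist_force: [-0.5, -0.0, 0.6]
finger_gap: 42.9
```

>>> jog_arm([
  [0,0,-1,0,0,0,3.8],
  [0,0,-2,0,0,0,3.8],
  [0,0,-3,0,0,0,3.8],
  [0,0,-3,0,0,0,3.8],
  [0,0,-2,0,0,0,3.8],
  [0,0,0,0,0,0,3.8],
  [0,0,0,0,0,0,3.8],
])

```text
clock: 7.4
eef_pos: [600.1, 237.7, 141.3]
eef_rot: [3.141, 0.002, 0.001]
wrist_force: [-0.0, -0.0, -3.5]
finger_gap: 42.7
```

Run:
```python
from h import *
s=read_state();print(s['eef_pos'],s['eef_rot'],s['wrist_force'],s['finger_gap'])
for n in ['scene']:
    c=camera(n); u=w2px(c,[601,238,120])[0].astype(int); save(n+'2.png',c['image'],(u[0]-90,u[1]-70,u[0]+90,u[1]+70),4)
```

```text
[600.07276998 237.71615178 141.31549493] [3.14106141e+00 1.64578179e-03 1.06113415e-03] [-0.01498173 -0.00931163 -3.52671659] 42.69794940889456
```

View pics/scene2.png

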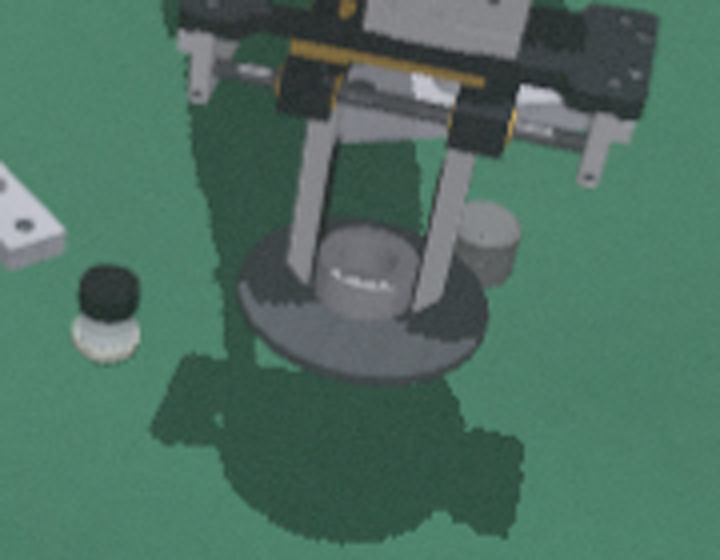

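The foot is held level. I'll carry it over the jig: dx +4.4 cm, tool y +44.85 cm.

>>> jog_arm([
  [0.2,2,0,0,0,0,3.8],
  [0.4,4,0,0,0,0,3.8],
  [0.4,4,0,0,0,0,3.8],
  [0.4,4,0,0,0,0,3.8],
  [0.4,4,0,0,0,0,3.8],
  [0.4,4,0,0,0,0,3.8],
  [0.4,4,0,0,0,0,3.8],
  [0.4,4,0,0,0,0,3.8],
  [0.4,4,0,0,0,0,3.8],
  [0.4,4,0,0,0,0,3.8],
  [0.4,4,0,0,0,0,3.8],
  [0.2,2.85,0,0,0,0,3.8],
  [0,0,0,0,0,0,3.8],
  [0,0,0,0,0,0,3.8],
  [0,0,0,0,0,0,3.8],
])

```text
clock: 9.32
eef_pos: [644.9, -209.8, 142.3]
eef_rot: [-3.141, 0.0, 0.002]
wrist_force: [-0.3, 0.3, -3.3]
finger_gap: 42.9
```

Run:
```python
from fit import *
np.set_printoptions(precision=2,suppress=True)
s=read_state();print(s['eef_pos'],s['eef_rot'],s['wrist_force'],s['finger_gap'])
z0=s['eef_pos'][2]-32.5
for n in ['scene','top']:
    c=camera(n); u=w2px(c,[645,-211,100])[0].astype(int); o=c['image'].copy()
    e=render(c,M['foot_mid'],[s['eef_pos'][0]+1,s['eef_pos'][1],0],z0)>.5; cv2.drawContours(o,cv2.findContours(e.astype(np.uint8),cv2.RETR_EXTERNAL,cv2.CHAIN_APPROX_NONE)[0],-1,(255,0,0),1)
    m=near(c,'foot_mid',(645,-211),40,z0+10)
    if m is not None: q=fit([(c,m)],'foot_mid',(645,-211),z0=z0); print(n,q.x,q.fun)
    save(n+'3.png',o,(u[0]-90,u[1]-70,u[0]+90,u[1]+70),4)
```

```text
[ 644.94 -209.82  142.35] [-3.14  0.    0.  ] [-0.26  0.28 -3.32] 42.91480852393379
scene [ 647.88 -209.63] 0.14214233517375763
top [ 664.35 -172.1 ] 0.8882886754549907
```

View pics/scene3.png

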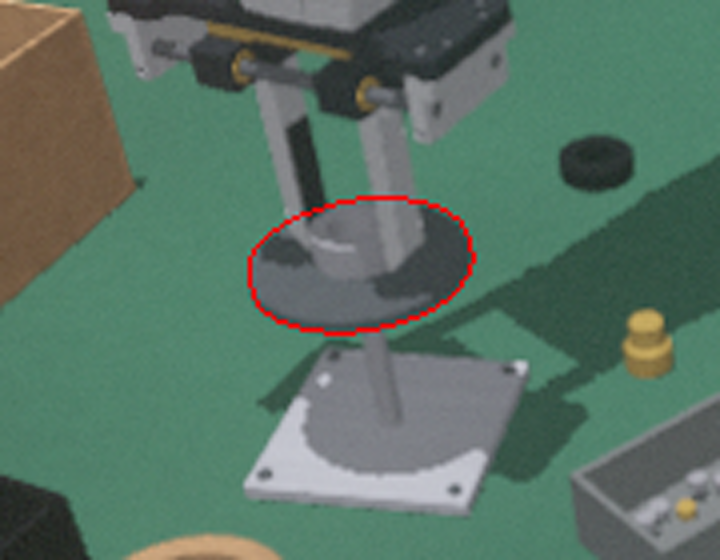

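View pics/top3.png

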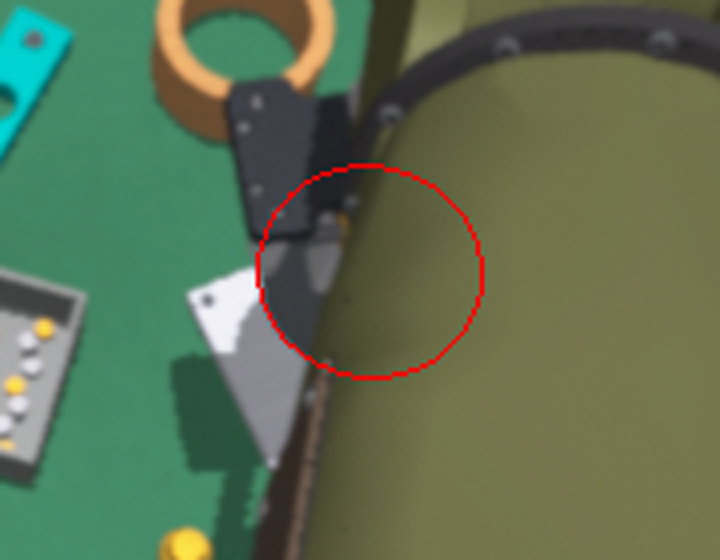

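In the scene view the foot sits at (647.9,-209.6) and the jig at (647.3,-210.9), so they agree to about 1 mm. Now I'll lower it.

>>> jog_arm([
  [0,0.1,1,0,0,0,3.8],
  [0,0,1.5,0,0,0,3.8],
  [0,0,1.5,0,0,0,3.8],
  [0,0,1.5,0,0,0,3.8],
  [0,0,1.5,0,0,0,3.8],
  [0,0,1,0,0,0,3.8],
  [0,0,1,0,0,0,3.8],
  [0,0,0.6,0,0,0,3.8],
  [0,0,0,0,0,0,3.8],
  [0,0,0,0,0,0,3.8],
])

```text
clock: 10.78
eef_pos: [645.3, -211.6, 46.9]
eef_rot: [3.141, -0.001, 0.001]
wrist_force: [0.6, 0.9, -3.4]
finger_gap: 43.0
```

>>> jog_arm([
  [0,0,0.2,0,0,0,3.8],
  [0,0,0.15,0,0,0,3.8],
  [0,0,0.1,0,0,0,3.8],
  [0,0,0,0,0,0,3.8],
  [0,0,0,0,0,0,3.8],
])

```text
clock: 11.4
eef_pos: [645.1, -211.5, 42.5]
eef_rot: [3.141, -0.0, 0.001]
wrist_force: [-4.2, 1.0, 6.4]
finger_gap: 42.8
```

It's in contact. I'll release and rise.

>>> jog_arm([
  [0,0,0,0,0,0,5],
  [0,0,0,0,0,0,7],
  [0,0,0,0,0,0,8.5],
  [0,0,-1,0,0,0,8.5],
  [0,0,-3,0,0,0,8.5],
  [0,0,-4,0,0,0,8.5],
  [0,0,-4,0,0,0,8.5],
  [-4,0.4,0,0,0,0,8.5],
  [-4,0.4,0,0,0,0,8.5],
  [-4,0.4,0,0,0,0,8.5],
  [-4,0.4,0,0,0,0,8.5],
  [-4,0.4,0,0,0,0,8.5],
  [-4,0.4,0,0,0,0,8.5],
  [-4,0.4,0,0,0,0,8.5],
  [0,0,0,0,0,0,8.5],
  [0,0,0,0,0,0,8.5],
])

```text
clock: 13.4
eef_pos: [365.7, -240.1, 162.7]
eef_rot: [3.141, -0.001, 0.001]
wrist_force: [0.3, -0.5, -0.7]
finger_gap: 84.7
```

Run:
```python
from fit import *
np.set_printoptions(precision=2,suppress=True)
s=read_state();print(s['eef_pos'],s['eef_rot'],s['finger_gap'])
for n in ['scene','top']:
    c=camera(n); u=w2px(c,[645,-211,20])[0].astype(int); o=c['image'].copy()
    for k,p in [('foot_mid',(645,-211)),('spacer_mid',(364,-241))]:
        z0=10 if k[0]=='f' else 0
        m=near(c,k,p,20,z0+8)
        if m is not None: q=fit([(c,m)],k,p,z0=z0); print(n,k,q.x,q.fun)
        e=render(c,M[k],[*(q.x if m is not None else p),0],z0)>.5; cv2.drawContours(o,cv2.findContours(e.astype(np.uint8),cv2.RETR_EXTERNAL,cv2.CHAIN_APPROX_NONE)[0],-1,(255,0,0),1)
    save(n+'4.png',o,(u[0]-90,u[1]-70,u[0]+90,u[1]+70),4)
    if n=='scene':
        u=w2px(c,[364,-241,20])[0].astype(int);save('sp4.png',o,(u[0]-70,u[1]-70,u[0]+70,u[1]+70),4)
```

```text
[ 365.7  -240.1   162.66] [ 3.14 -0.    0.  ] 84.7286708818395
scene foot_mid [ 646.83 -211.02] 0.10485830067237667
scene spacer_mid [ 362.87 -240.49] 0.34355847854959753
top foot_mid [ 645.05 -211.62] 0.050766405859063224
top spacer_mid [ 368.85 -210.56] 0.8590103839249873
```

View pics/scene4.png

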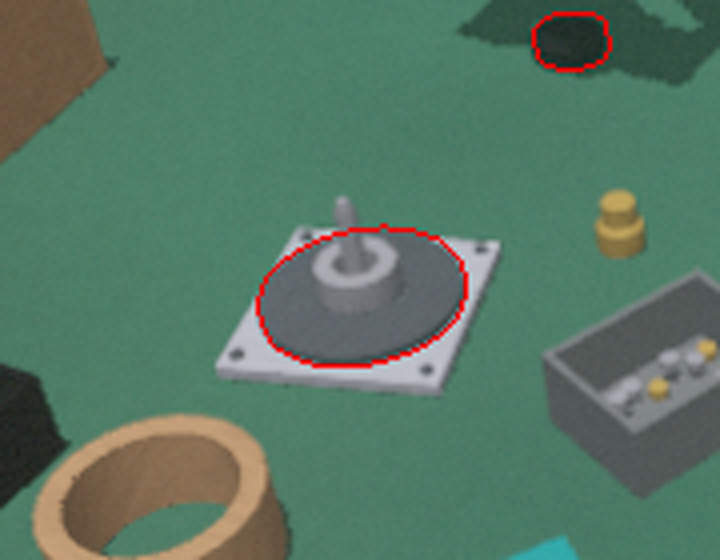

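View pics/top4.png

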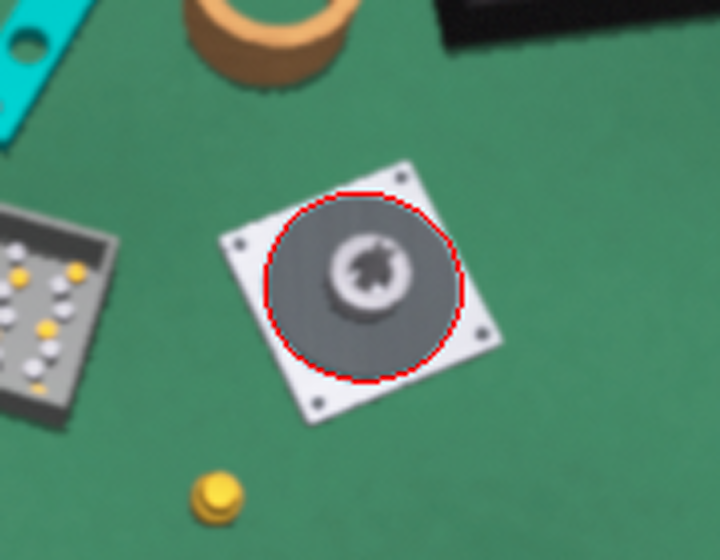

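View pics/sp4.png

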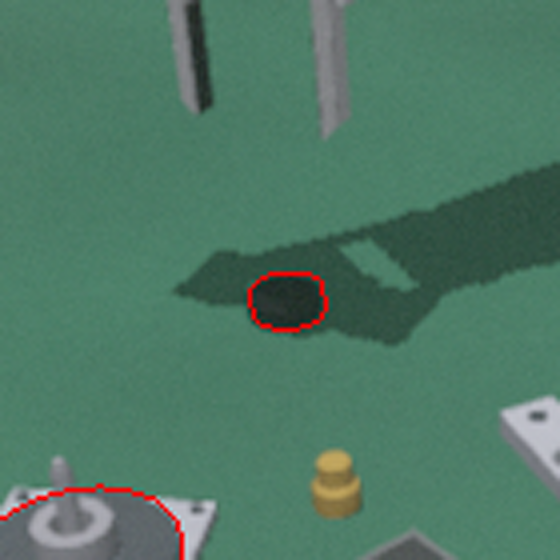

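The foot is flat and centred on the plate. Next is the spacer: x −2 mm, then down.

>>> jog_arm([
  [-0.2,0.1,2,0,0,0,8.5],
  [0,0,3,0,0,0,8.5],
  [0,0,3,0,0,0,8.5],
  [0,0,3,0,0,0,8.5],
  [0,0,2,0,0,0,8.5],
  [0,0,0.85,0,0,0,8.5],
  [0,0,0,0,0,0,8.5],
  [0,0,0,0,0,0,6],
  [0,0,0,0,0,0,4.6],
  [0,0,0,0,0,0,4.6],
  [0,0,0,0,0,0,4.6],
  [0,0,0,0,0,0,4.6],
], squeeze=20)

```text
clock: 15.2
eef_pos: [363.1, -240.9, 23.6]
eef_rot: [3.141, -0.0, 0.001]
wrist_force: [0.8, -0.3, 2.7]
finger_gap: 48.7
```

>>> jog_arm([
  [0,0,-1,0,0,0,4.6],
  [0,0,-3,0,0,0,4.6],
  [0,0,-4,0,0,0,4.6],
  [0,0,-3.5,0,0,0,4.6],
  [2,-0.2,0,0,0,0,4.6],
  [4,-0.4,0,0,0,0,4.6],
  [4,-0.4,0,0,0,0,4.6],
  [4,-0.4,0,0,0,0,4.6],
  [4,-0.4,0,0,0,0,4.6],
  [4,-0.4,0,0,0,0,4.6],
  [4,-0.4,0,0,0,0,4.6],
  [2.2,-0.4,0,0,0,0,4.6],
  [0,0,0,0,0,0,4.6],
  [0,0,0,0,0,0,4.6],
  [0,0,0,0,0,0,4.6],
])

```text
clock: 17.08
eef_pos: [644.4, -210.9, 138.9]
eef_rot: [3.142, -0.0, 0.0]
wrist_force: [0.3, -0.4, 0.2]
finger_gap: 48.9
```

```bash
cat > look.py <<'E'
from fit import *
import sys
np.set_printoptions(precision=2,suppress=True)
def look(tag,k,off,bot,box=(645,-211,100)):
    s=read_state();print(s['eef_pos'],s['eef_rot'],s['wrist_force'],s['finger_gap'])
    z0=s['eef_pos'][2]-bot
    p=s['eef_pos'][:2]+off
    for n in ['scene']:
        c=camera(n); u=w2px(c,box)[0].astype(int); o=c['image'].copy()
        m=near(c,k,p,40,z0+10)
        if m is not None:
            q=fit([(c,m)],k,p,z0=z0); print(n,q.x,q.fun)
            e=render(c,M[k],[*q.x[:2],0],z0)>.5; cv2.drawContours(o,cv2.findContours(e.astype(np.uint8),cv2.RETR_EXTERNAL,cv2.CHAIN_APPROX_NONE)[0],-1,(255,0,0),1)
        save(tag+'.png',o,(u[0]-80,u[1]-60,u[0]+80,u[1]+70),4)
E
python3 -c "
from look import *
look('s5','spacer_mid',np.array([0,0]),23.6)"
```

```text
[ 644.37 -210.91  138.91] [ 3.14 -0.    0.  ] [ 0.33 -0.4   0.18] 48.85879721410042
scene [ 647.68 -211.77] 0.20764126694050433
```

View pics/s5.png

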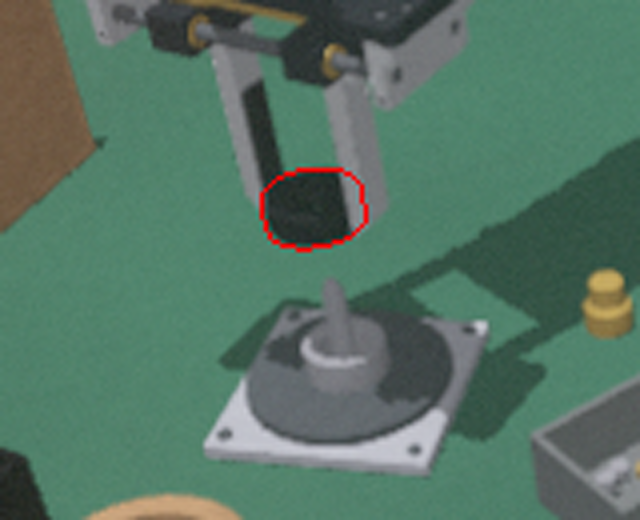

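The spacer is aligned over the pin: the fit gives (647.7,-211.8) against the jig at (647.3,-210.9). Lowering.

>>> jog_arm([
  [0,0,1,0,0,0,4.6],
  [0,0,1.5,0,0,0,4.6],
  [0,0,1.5,0,0,0,4.6],
  [0,0,1.5,0,0,0,4.6],
  [0,0,1.2,0,0,0,4.6],
  [0,0,0.8,0,0,0,4.6],
  [0,0,0.1,0,0,0,4.6],
  [0,0,0,0,0,0,4.6],
  [0,0,0,0,0,0,4.6],
])

```text
clock: 18.3
eef_pos: [645.2, -210.6, 62.9]
eef_rot: [3.141, -0.001, 0.001]
wrist_force: [-0.2, 0.3, -1.1]
finger_gap: 49.3
```

>>> jog_arm([
  [0,0,0.1,0,0,0,4.6],
  [0,0,0.05,0,0,0,4.6],
  [0,0,0,0,0,0,4.6],
])

```text
clock: 18.68
eef_pos: [645.2, -210.6, 61.6]
eef_rot: [3.141, -0.001, 0.001]
wrist_force: [-3.0, 1.3, 5.3]
finger_gap: 49.0
```

Contact at 61.6, where it should be. I'll release and move to the crossbar, turning 51°.

>>> jog_arm([
  [0,0,0,0,0,0,6],
  [0,0,0,0,0,0,8.5],
  [0,0,0,0,0,0,8.5],
  [0,0,-1,0,0,0,8.5],
  [0,0,-4,0,0,0,8.5],
  [0,0,-4,0,0,0,8.5],
  [-3,-3.6,0,0,0,0,8.5],
  [-3,-3.6,0,0,0,0,8.5],
  [-3,-3.6,0,0,0,0,8.5],
  [-3,-3.6,0,0,0,0,8.5],
  [-3,-3.6,0,0,0,0,8.5],
  [-3.3,-3.7,0,0,0,0,8.5],
  [0,0,0,0,0,-10.2,8.5],
  [0,0,0,0,0,-10.2,8.5],
  [0,0,0,0,0,-10.2,8.5],
  [0,0,0,0,0,-10.2,8.5],
  [0,0,0,0,0,-10.2,8.5],
  [0,0,0,0,0,0,8.5],
  [0,0,0,0,0,0,8.5],
])

```text
clock: 21.05
eef_pos: [461.9, 6.2, 151.3]
eef_rot: [3.141, -0.0, 0.887]
wrist_force: [1.3, 0.5, 0.1]
finger_gap: 84.7
```

Run:
```python
from fit import *
np.set_printoptions(precision=3,suppress=True)
s=read_state();print(s['eef_pos'],s['eef_rot'],s['finger_gap'])
for n in ['scene','top']:
    c=camera(n); u=w2px(c,[645,-211,40])[0].astype(int); o=c['image'].copy()
    for k,p,z0 in [('spacer_mid',(645,-211),38),('crossbar_mid',(462,6),0)]:
        m=near(c,k,p,20,z0+8)
        if m is not None:
            q=fit([(c,m)],k,p,yaw=k[0]=='c',z0=z0); print(n,k,q.x,q.fun)
    e=render(c,M['spacer_mid'],[645.4 if n=='top' else 647,-211,0],38)>.5; cv2.drawContours(o,cv2.findContours(e.astype(np.uint8),cv2.RETR_EXTERNAL,cv2.CHAIN_APPROX_NONE)[0],-1,(255,0,0),1)
    save(n+'6.png',np.hstack([o,]),(u[0]-60,u[1]-50,u[0]+60,u[1]+50),4)
    u=w2px(c,[462,6,20])[0].astype(int);save(n+'6b.png',o,(u[0]-70,u[1]-60,u[0]+70,u[1]+60),4)
```

```text
[461.887   6.234 151.299] [ 3.141 -0.     0.887] 84.72942944611862
scene spacer_mid [ 647.995 -206.743] 0.21394963309685755
scene crossbar_mid [465.53    6.587  50.6  ] 0.054571482682174155
top spacer_mid [ 644.698 -212.213] 0.11382253819094246
```

View pics/scene6.png

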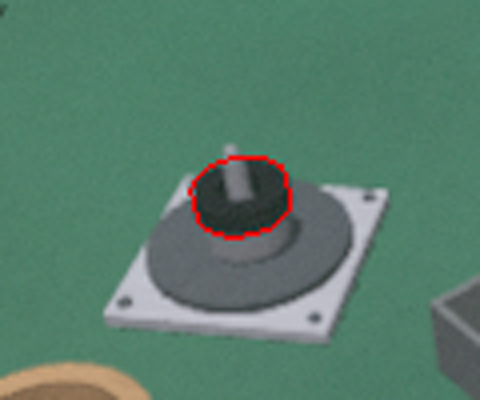

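View pics/scene6b.png

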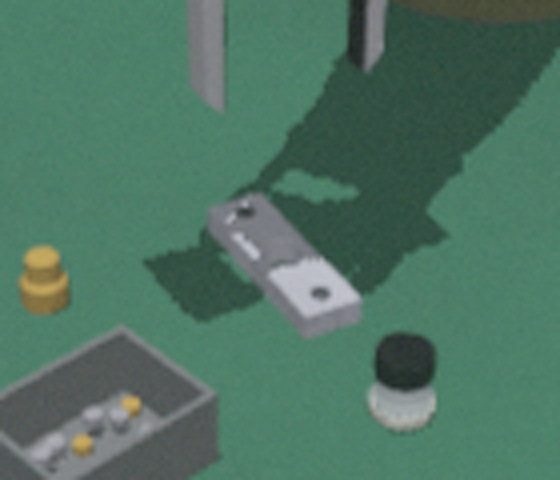

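View pics/top6.png

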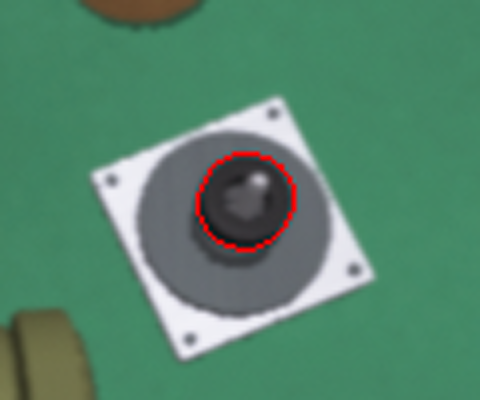

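The spacer is flat and centred. The gripper is over the bar, so I'll go down and grip across its 36 mm width.

>>> jog_arm([
  [0,0,2,0,0,0,8.5],
  [0,0,3,0,0,0,8.5],
  [0,0,3,0,0,0,8.5],
  [0,0,2.5,0,0,0,8.5],
  [0,0,1.5,0,0,0,8.5],
  [0,0,0.7,0,0,0,8.5],
  [0,0,0,0,0,0,8.5],
  [0,0,0,0,0,0,5],
  [0,0,0,0,0,0,3.2],
  [0,0,0,0,0,0,3.2],
  [0,0,0,0,0,0,3.2],
  [0,0,0,0,0,0,3.2],
  [0,0,0,0,0,0,3.2],
], squeeze=35)

```text
clock: 22.98
eef_pos: [461.8, 6.2, 24.0]
eef_rot: [3.142, -0.0, 0.891]
wrist_force: [1.3, 0.2, 0.7]
finger_gap: 35.9
```

>>> jog_arm([
  [0,0,-1,0,0,0,3.2],
  [0,0,-3,0,0,0,3.2],
  [0,0,-4,0,0,0,3.2],
  [0,0,-4,0,0,0,3.2],
  [-0.4,2,0,0,0,0,3.2],
  [-0.76,4,0,0,0,0,3.2],
  [-0.76,4,0,0,0,0,3.2],
  [-0.76,4,0,0,0,0,3.2],
  [-0.76,4,0,0,0,0,3.2],
  [-0.76,4,0,0,0,0,3.2],
  [-0.76,4,0,0,0,0,3.2],
  [-0.38,1.9,0,0,0,0,3.2],
  [0,0,0,0,0,0,3.2],
  [0,0,0,0,0,0,3.2],
  [0,0,0,0,0,0,3.2],
])

```text
clock: 24.85
eef_pos: [645.0, -210.0, 144.0]
eef_rot: [-3.141, -0.0, 0.892]
wrist_force: [-0.5, -0.0, -1.4]
finger_gap: 35.7
```

Run:
```python
from fit import *
np.set_printoptions(precision=3,suppress=True)
s=read_state();print(s['eef_pos'],s['eef_rot'],s['wrist_force'],s['finger_gap'])
z0=s['eef_pos'][2]-24; p=s['eef_pos'][:2]
c=camera('scene'); o=c['image'].copy()
m=near(c,'crossbar_mid',p,40,z0+8)
if m is not None: q=fit([(c,m)],'crossbar_mid',p,yaw=True,z0=z0); print(q.x,q.fun)
e=render(c,M['crossbar_mid'],[p[0]+2,p[1],.89],z0)>.5; cv2.drawContours(o,cv2.findContours(e.astype(np.uint8),cv2.RETR_EXTERNAL,cv2.CHAIN_APPROX_NONE)[0],-1,(255,0,0),1)
u=w2px(c,[645,-211,100])[0].astype(int)
save('s7.png',o,(u[0]-80,u[1]-60,u[0]+80,u[1]+70),4)
```

```text
[ 644.962 -210.003  143.984] [-3.141 -0.     0.892] [-0.481 -0.028 -1.369] 35.73353464024394
[ 644.843 -209.234   48.244] 0.12735842208920256
```

View pics/s7.png

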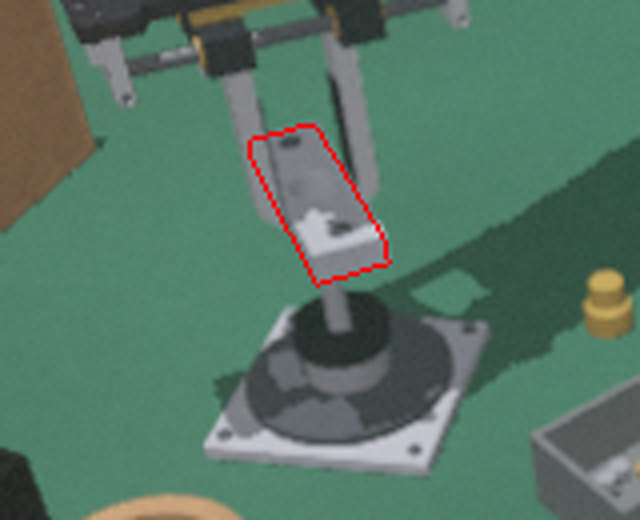

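The predicted outline, which includes the usual +2 mm camera bias, coincides with the bar. Lowering.

>>> jog_arm([
  [0,0.1,1,0,0,0,3.2],
  [0,0,1.5,0,0,0,3.2],
  [0,0,1.5,0,0,0,3.2],
  [0,0,1.5,0,0,0,3.2],
  [0,0,0.8,0,0,0,3.2],
  [0,0,0.15,0,0,0,3.2],
  [0,0,0,0,0,0,3.2],
  [0,0,0,0,0,0,3.2],
])

```text
clock: 25.95
eef_pos: [646.3, -211.3, 80.0]
eef_rot: [3.141, -0.0, 0.891]
wrist_force: [-0.1, -1.0, -1.4]
finger_gap: 35.3
```

>>> jog_arm([
  [0,0,0.1,0,0,0,3.2],
  [0,0,0.1,0,0,0,3.2],
  [0,0,0.05,0,0,0,3.2],
  [0,0,0,0,0,0,3.2],
])

```text
clock: 26.45
eef_pos: [646.1, -211.3, 78.0]
eef_rot: [3.141, -0.0, 0.891]
wrist_force: [-4.6, 1.7, 6.8]
finger_gap: 35.6
```

>>> jog_arm([
  [0,0,0,0,0,0,5.5],
  [0,0,0,0,0,0,8],
  [0,0,0,0,0,0,8],
  [0,0,-1,0,0,0,8],
  [0,0,-4,0,0,0,8],
  [0,0,-4,0,0,0,8],
  [0,0,0,0,0,10.2,8],
  [0,0,0,0,0,10.2,8],
  [0,0,0,0,0,10.2,8],
  [0,0,0,0,0,10.2,8],
  [0,0,0,0,0,10.2,8],
  [0,0,0,0,0,0,8],
])

```text
clock: 27.95
eef_pos: [646.1, -211.3, 167.6]
eef_rot: [3.141, -0.001, 0.002]
wrist_force: [0.4, 0.9, -0.0]
finger_gap: 80.5
```

>>> jog_arm([
  [-1.96,-4.09,0,0,0,0,8],
  [-1.96,-4.09,0,0,0,0,8],
  [-1.96,-4.09,0,0,0,0,8],
  [-1.96,-4.09,0,0,0,0,8],
  [-1.96,-4.09,0,0,0,0,8],
  [-1.96,-4.09,0,0,0,0,8],
  [-1.96,-4.09,0,0,0,0,8],
  [-1.96,-4.09,0,0,0,0,8],
  [-1.96,-4.09,0,0,0,0,8],
  [-1.96,-4.09,0,0,0,0,8],
  [-1.96,-4.09,0,0,0,0,8],
  [-1.96,-4.09,0,0,0,0,8],
  [0,0,0,0,0,0,8],
  [0,0,0,0,0,0,8],
])

```text
clock: 29.7
eef_pos: [410.5, 279.0, 167.2]
eef_rot: [3.142, -0.0, 0.004]
wrist_force: [-0.4, -0.6, -0.4]
finger_gap: 80.5
```

Run:
```python
from fit import *
np.set_printoptions(precision=3,suppress=True)
s=read_state();print(s['eef_pos'],s['eef_rot'],s['finger_gap'])
for n in ['scene','top']:
    c=camera(n); u=w2px(c,[645,-211,40])[0].astype(int); o=c['image'].copy()
    for k,p,z0 in [('cap_mid',(411,280),0),('crossbar_mid',(645,-211),54)]:
        m=near(c,k,p,20,z0+12)
        if m is not None:
            q=fit([(c,m)],k,p,yaw=k[1]=='r',z0=z0); print(n,k,q.x,q.fun)
    e=render(c,M['crossbar_mid'],[645.4 if n=='top' else 647,-211,.89],54)>.5; cv2.drawContours(o,cv2.findContours(e.astype(np.uint8),cv2.RETR_EXTERNAL,cv2.CHAIN_APPROX_NONE)[0],-1,(255,0,0),1)
    save(n+'8.png',o,(u[0]-60,u[1]-60,u[0]+60,u[1]+50),4)
    u=w2px(c,[411,280,40])[0].astype(int);save(n+'8b.png',o,(u[0]-70,u[1]-60,u[0]+70,u[1]+60),4)
```

```text
[410.462 279.012 167.19 ] [ 3.142 -0.     0.004] 80.50784187715827
scene cap_mid [409.581 278.883] 0.220948114814165
scene crossbar_mid [ 647.464 -211.17    51.248] 0.060224270475357944
top cap_mid [409.635 263.468] 0.6438104532016877
top crossbar_mid [ 644.908 -211.463   50.781] 0.06344654193760746
```

View pics/scene8.png

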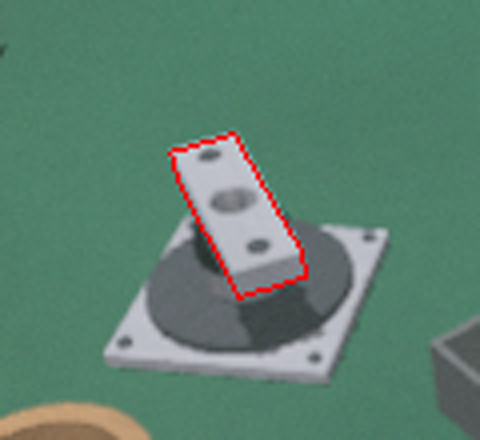

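View pics/top8.png

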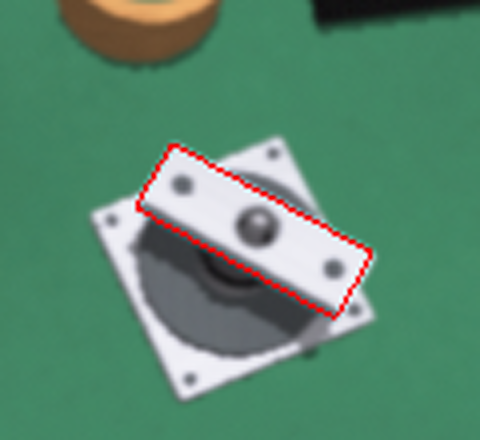

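View pics/scene8b.png

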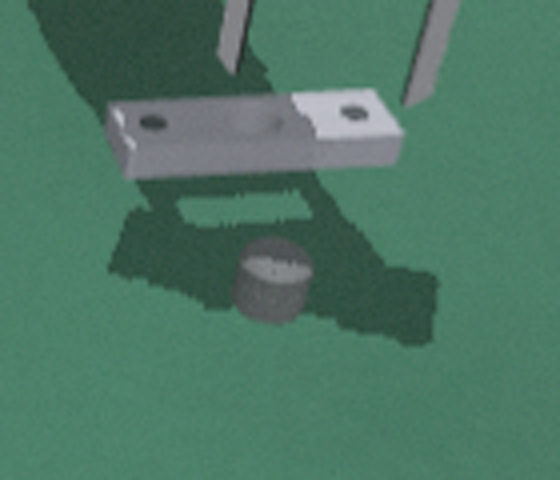

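The crossbar lies flat with the pin tip in its hole (top crop (258,225)). Now the cap.

>>> jog_arm([
  [0,-0.05,2,0,0,0,8],
  [0,0,3,0,0,0,8],
  [0,0,3,0,0,0,8],
  [0,0,3,0,0,0,8],
  [0,0,2,0,0,0,8],
  [0,0,0.9,0,0,0,8],
  [0,0,0,0,0,0,8],
  [0,0,0,0,0,0,5.5],
  [0,0,0,0,0,0,3.6],
  [0,0,0,0,0,0,3.6],
  [0,0,0,0,0,0,3.6],
  [0,0,0,0,0,0,3.6],
], squeeze=20)

```text
clock: 31.5
eef_pos: [410.3, 279.8, 28.1]
eef_rot: [-3.142, -0.0, 0.001]
wrist_force: [-0.3, -0.7, 1.5]
finger_gap: 39.7
```

>>> jog_arm([
  [0,0,-1,0,0,0,3.6],
  [0,0,-3,0,0,0,3.6],
  [0,0,-4,0,0,0,3.6],
  [0,0,-4,0,0,0,3.6],
  [0.9,2,0,0,0,0,3.6],
  [2,4.2,0,0,0,0,3.6],
  [2,4.2,0,0,0,0,3.6],
  [2,4.2,0,0,0,0,3.6],
  [2,4.2,0,0,0,0,3.6],
  [2,4.2,0,0,0,0,3.6],
  [2,4.2,0,0,0,0,3.6],
  [2,4.2,0,0,0,0,3.6],
  [2,4.2,0,0,0,0,3.6],
  [2,4.2,0,0,0,0,3.6],
  [2,4.2,0,0,0,0,3.6],
  [2.5,5.1,0,0,0,0,3.6],
  [0,0,0,0,0,0,3.6],
  [0,0,0,0,0,0,3.6],
  [0,0,0,0,0,0,3.6],
])

```text
clock: 33.88
eef_pos: [644.7, -209.8, 148.5]
eef_rot: [-3.142, -0.0, 0.002]
wrist_force: [1.0, 0.0, -0.2]
finger_gap: 39.7
```

```bash
python3 -c "
from look import *
look('s9','cap_mid',np.array([0,0]),28.1)"
```

```text
[ 644.71 -209.82  148.51] [-3.14 -0.    0.  ] [ 0.96  0.01 -0.23] 39.69317975650162
scene [ 647.32 -211.11] 0.23857704239917266
```

View pics/s9.png

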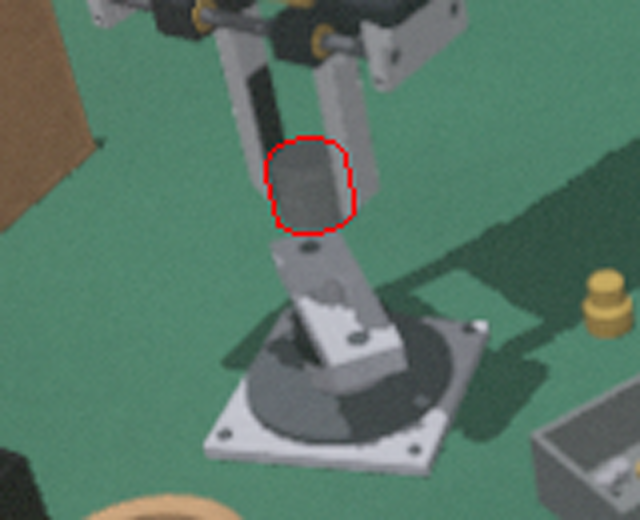

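The cap is aligned at (647.3,-211.1). Lowering to TCP ~98.

>>> jog_arm([
  [0,0.1,1,0,0,0,3.6],
  [0,0,1.2,0,0,0,3.6],
  [0,0,1,0,0,0,3.6],
  [0,0,0.8,0,0,0,3.6],
  [0,0,0.6,0,0,0,3.6],
  [0,0,0.25,0,0,0,3.6],
  [0,0,0,0,0,0,3.6],
  [0,0,0,0,0,0,3.6],
])

```text
clock: 34.98
eef_pos: [645.0, -212.0, 99.8]
eef_rot: [3.141, -0.001, 0.001]
wrist_force: [-0.0, -0.1, -0.7]
finger_gap: 39.4
```

>>> jog_arm([
  [0,0,0.1,0,0,0,3.6],
  [0,0,0.1,0,0,0,3.6],
  [0,0,0.03,0,0,0,3.6],
  [0,0,0,0,0,0,3.6],
])

```text
clock: 35.48
eef_pos: [645.0, -212.0, 98.1]
eef_rot: [3.141, -0.001, 0.001]
wrist_force: [-3.1, 0.9, 6.5]
finger_gap: 39.8
```

It touched down at 98.1, as expected. I'll release, rise and back away for the check.

>>> jog_arm([
  [0,0,0,0,0,0,5.5],
  [0,0,0,0,0,0,8],
  [0,0,0,0,0,0,8],
  [0,0,-1,0,0,0,8],
  [0,0,-4,0,0,0,8],
  [0,0,-4,0,0,0,8],
  [-4,-2,0,0,0,0,8],
  [-4,-2,0,0,0,0,8],
  [-4,-2,0,0,0,0,8],
  [-4,-2,0,0,0,0,8],
  [-4,-2,0,0,0,0,8],
  [0,0,0,0,0,0,8],
  [0,0,0,0,0,0,8],
  [0,0,0,0,0,0,8],
])

```text
clock: 37.22
eef_pos: [445.4, -112.6, 187.3]
eef_rot: [3.141, -0.0, 0.001]
wrist_force: [0.1, 0.6, -0.8]
finger_gap: 80.3
```

Run:
```python
from fit import *
np.set_printoptions(precision=3,suppress=True)
s=read_state();print(s['eef_pos'],s['wrist_force'],s['finger_gap'])
for n in ['scene','top']:
    c=camera(n); u=w2px(c,[645,-211,60])[0].astype(int); o=c['image'].copy()
    for k,p,z0 in [('cap_mid',(645,-211),70),('crossbar_mid',(645,-211),54)]:
        m=near(c,k,p,20,z0+12)
        if m is not None:
            q=fit([(c,m)],k,p,yaw=k[1]=='r',z0=z0); print(n,k,q.x,q.fun)
    for k,a,z in [('cap_mid',0,70),('crossbar_mid',.89,54)]:
        e=render(c,M[k],[645.1 if n=='top' else 647.2,-211.5,a],z)>.5; cv2.drawContours(o,cv2.findContours(e.astype(np.uint8),cv2.RETR_EXTERNAL,cv2.CHAIN_APPROX_NONE)[0],-1,(255,0,0),1)
    save(n+'10.png',o,(u[0]-80,u[1]-60,u[0]+60,u[1]+60),4); save(n+'10f.png',c['image'],None,1.2)
```

```text
[ 445.423 -112.568  187.275] [ 0.135  0.635 -0.776] 80.25107176273563
scene cap_mid [ 647.016 -210.353] 0.05618496908169579
top cap_mid [ 643.441 -212.523] 0.059120450406308644
top crossbar_mid [ 643.612 -212.306   51.178] 0.28006356266688626
```

View pics/scene10.png

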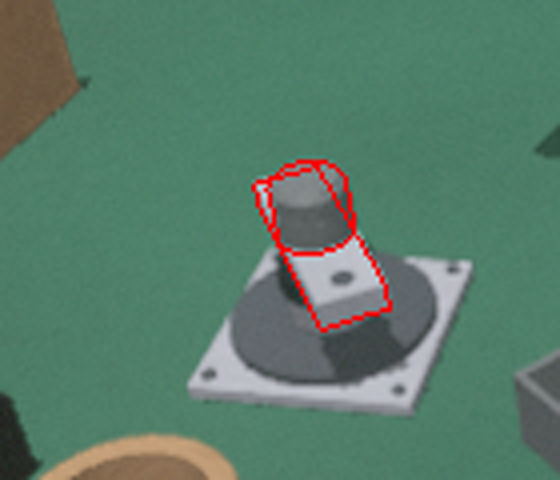

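View pics/top10.png

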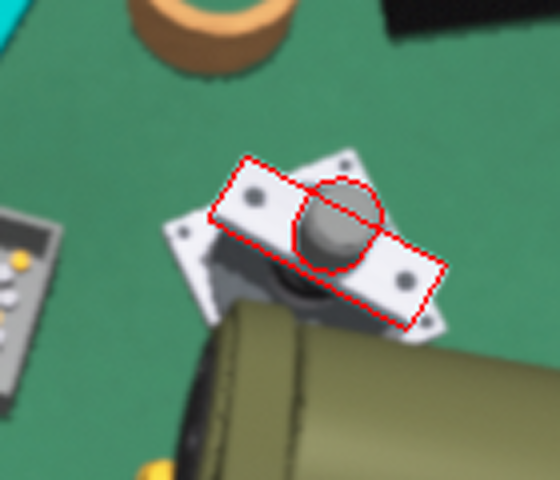

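View pics/scene10f.png

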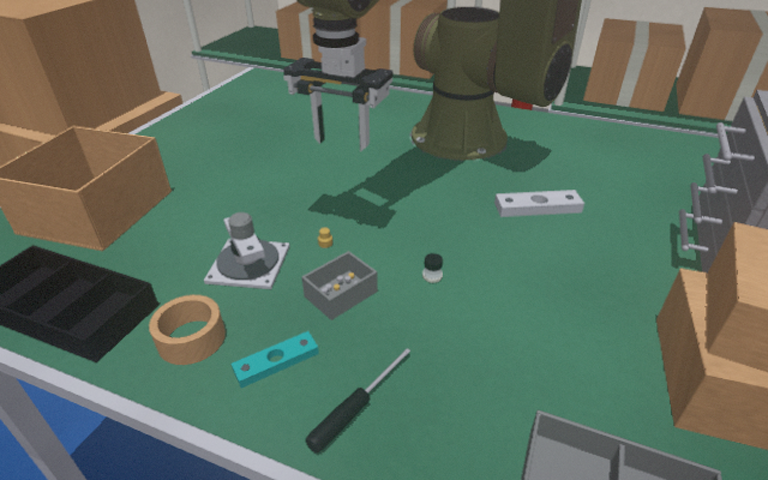

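The full scene shows the stack at (240,245) with the cap upright on top. The outlines match in both views, the bin, jar and plug haven't moved, and the gripper is clear of everything.

```bash
python3 -c "
from cell import *
print(sign_off())"
```

```text
the job is handed in; nothing more can be done
None
```

The stand base is built on the pin in the order asked: foot with hub up, spacer ring, small aluminium crossbar, then the cap with its closed end up. All four parts are released, and I handed the job in at about 37 s with the gripper well clear.

- **Contact heights:** each part touched down within about 0.5 mm of its calculated height. The highest wrist force I read was about 9 N, at the end of a move.
- **Last pictures:** the cap and crossbar outlines match parts lying flat and centred on the pin. The bin, jar and plug look unmoved; I judged that by eye and did not re-measure them.
- **Disagreements:** the two cameras differed by 2–4 mm in x throughout, which is within the roughly 6 mm clearance between hole and pin. Some fits were poor where the arm or another part hid what was being measured, including the last top-view fit of the crossbar, so I relied on the outlines there.

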